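# Dispense one wooden plug and park it

### The job

At the joiner's bench, press the plunger of the plug dispenser all the way down once and let it spring back up, so that a single wooden plug comes out of the slot. Then, with the fingertips, slide that plug along the bench until it lies wholly inside a pocket of the low H-shaped pen, and leave it there. Do not pick the plug up or tip it over, let no second plug out, and leave the other things on the bench where they are.

Things in the scene. Friction and masses are not known exactly. Their poses are not given: they have to be found in the camera images.
- dispenser: Fixed plug dispenser. Origin on the bench under the middle of its steel magazine (55 x 55 mm outside, 45 x 45 inside, 62 high, open top, no floor: plugs stand on the bench). Local +x: the way plugs come out, through an 18 mm high slot at the foot of the wall whose outer face is at x = 28 mm. Wooden plunger housing from x = -28 to -112 mm, 63 wide, 50 high. z up; yaw varies.
- plunger_top (a point): Centre of the flat top of the plunger's black round cap (36 mm across, 12 mm thick), at 70 mm behind the dispenser's origin (local x = -70 mm); 90 mm above the bench when up, 65 mm when fully down. Moves with the cap.
- outlet (a point): Point on the bench 71 mm in front of the dispenser's origin (local +x), where the plug's centre comes to rest after a slow full press (some mm further after a fast one). The pusher blade (36 mm wide, top 13 mm above the bench) comes out to 20 mm short of it, and goes back inside as the plunger rises; then the next plug drops to the bottom of the magazine.
- plunger (a joint): Plunger travel in m: 0 up (rest), 0.025 fully down. Spring return and a little damping: about 4 N to start it, 7 to 10 N fully down at slow speed. The pusher blade moves 3 times as far.
- plug_bottom: The lowest of the three plugs in the magazine at the start, the one that comes out first. Dark wooden disc, 40 mm diameter, 15 mm thick, about 14 g. Origin at the centre of its underside, z up along its axis.
- plug_middle: Second plug of the stack, same disc as the lowest, starts 15 mm above the bench; must stay in the magazine.
- plug_top: Third plug of the stack, same disc, starts 30 mm above the bench; must stay in the magazine.
- pen: H-shaped pen of wooden strips fixed to the bench, no floor, 14 mm high, 84 (local x) by 120 mm (y). Origin on the bench at its centre. Side strips along y, 64 mm clear between them, joined by a cross strip (y = -5 to 5 mm). Two pockets, 64 wide, 55 deep, open at y = +60 and y = -60 mm; either will do. Stands left or right of where the plug comes out, an open end roughly facing it.
- sanding_block: Bystander: cork sanding block, 60 x 70 x 30 mm, on the other side of the slot from the pen. Origin centre of underside.
- offcut: Bystander: pale wooden offcut, 100 x 45 x 30 mm, beside the dispenser's housing. Origin centre of underside.
- glue: Bystander: white glue bottle, 54 mm diameter, 120 mm tall, beside the dispenser's housing. Origin centre of underside.
- pencil: Bystander: red carpenter's pencil, 184 mm long, 7 mm thick, lying along its local y in front of the dispenser. Origin on its underside at mid-length.
- mallet: Bystander: wooden mallet lying at the left, about 310 mm long along local x, head 65 x 120 x 65 mm. Origin on the bench.
- chisel: Bystander: wood chisel lying at the right, 260 mm long along local x, handle 30 mm thick. Origin on the bench where handle meets ferrule.
Not all that is in view belongs to the job. What is shaped like the plug_top but purple is not meant.

How it is judged:
By the outcome, as a careful person would: the job done as asked, in the order asked, and still so for the second after the job is handed in, with the robot touching nothing.
It also fails if it takes over 48 s, if anything falls off the work surface, if the arm or the gripper's body presses on something with over 40 N, if the wrist force passes 120 N, or if a joint passes its speed limit or range.

### The arm

A 6-joint arm with a two-finger parallel gripper is mounted at the origin on the work surface. World frame = base frame: x ahead of the robot, y to its left, z up, the work surface at z = 0. Lengths are in m, angles in rad, forces in N, time in s.
With the tool pointing down it reaches from about 0.3 to 0.875 m from the base axis. Payload 6.4 kg.
Tool frame: the origin (TCP) lies between the finger pads; the fingertips stand 22 mm ahead of it and the grasp point (between the pads) lies 3 mm ahead of it; z points along the fingers, x is the direction in which the jaws open and shut, and the axes are right-handed (so a half turn about z gives the same grasp; the last joint's range is limited). The gripper opens to 85 mm and grips with 20 to 120 N. Pads are 22 mm wide; open, the fingers measure 114 mm over their backs; the gripper's body (76 mm by 85 mm) begins 54 mm behind the grasp point. The pads swing forward as they close: fully open they stand 13 mm farther back than shut.
Start: joints at [-1.359, 0.181, 1.607, -0, 1.354, -0.206], TCP at [0.233, -0.526, 0.253] pointing down, gripper open.
Joint ranges: [-2.99, 2.99], [-0.89, 2.07], [0.3, 2.58], [-1.14, 4.28], [0, 2.63], [-3.12, 3.12]. Speed limits (rad/s): [2.57, 2.57, 3.01, 3.14, 3.14, 3.14].

### API

Orientations are given as a unit quaternion [w, x, y, z].
In Python, from station import * gives the robot as it stands.
- The arm moves only by the tool servo_tool, never from a script. Its argument "increments" is a list that holds one entry, the list of rows, each a list of 6 numbers: the shift along the tool's x, y, z in cm, then the turn, a rotation vector about the tool's x, y, z in degrees. A call has 1 to 10 rows; each row shifts and turns the commanded pose from where the row before left it, along the tool's axes as they then stand; what a row does not reach is not made up. A row lasts 1/10 s, in which the tool goes at most 50 mm and 8.59 degrees, less where a joint would pass 70% of its speed; a pose out of reach is approached as far as the arm can. A call is refused whole if a number of a shift passes 5 or a number of a turn 8.59, either way. A call with a gripper value outside its range is refused whole. "grip" is the closure, from 0 (fully open) to 1 (shut), set as the call begins (left out, the last holds). The fingers move at their own pace and stop on an object; "squeeze" is the grip in N (left out, the last holds). Time passes only in rows, so rows that do not move let the fingers close. It gives the time, the measured TCP pose, the force and the opening at its end, in the units of the state.
- sense(): the state, without advancing time (a new reading comes with each control period).
- capture(name): name is "scene" or "top" or "wrist"; returns a dict with "image" (420x560x3 uint8, blue, green, red), "fx", "fy", "cx", "cy" (pixels), "pose" (4x4, takes a point from camera to world coordinates). Camera axes: x right, y up, looking along -z (the intrinsics and any distortion apply to the point x, -y, -z); pixel columns grow to the right and rows downward; lengths in m; the calibration is good to about 2 mm. A picture is of the moment at which its call begins. There is no depth.
- close_job(): hands the job in, once; it reports no verdict.
The state is a dict: "time_s": time; "joint_positions": joint angles; "joint_vel": joint speeds; "joint_torque": joint torques, N m; "eef_pos": TCP position; "ee_rot": TCP orientation; "wrist_force": force on the tool from outside, world axes, zero at the start; "torque": the same for the moment, N m; "grip_width": finger opening in m.
Only numpy, scipy, OpenCV 4.12 (cv2) and the standard library are available. Lean on these libraries where they do the work, as an engineer would, in place of code of your own. Each camera call takes 0.05 s, during which the arm holds its last target. There are 200 camera calls.

## Working session

There is one attempt and no reset: what is moved stays moved. The work goes in short steps, Python scripts to look and compute and a tool call to move; the robot and the scene stay as the last step left them, time stands still between calls to the robot, and variables do not carry over. Pictures are saved under pics/ and viewed, about 8 in all and at most 12, crops included, and the job is handed in when it is done.

Besides the shell and the picture viewer there is one more tool, called after "Request:" as name(argument=value, ...), one argument or row to a line, values as JSON. servo_tool: Moves the arm, as the interface text tells. Its arguments: {"type":"object","properties":{"increments":{"type":"array"},"grip":{"type":"number"},"squeeze":{"type":"number"}},"required":["increments"]}

```bash
ls; mkdir -p pics; python3 - <<'E'
from station import *
import cv2
for n in("top","scene"):
    c=capture(n);cv2.imwrite(f"pics/{n}0.png",c["image"]);print(n,c["fx"],c["fy"],c["cx"],c["cy"],c["pose"],[k for k in c])
print(sense())
E
```

```text
pics
top 410.03442143624153 410.03442143624153 286.28363539063577 206.7133311650891 [[ 0.02222795  0.99642893 -0.08145734  0.44147004]
 [-0.99957305  0.0236956   0.01709515  0.01691803]
 [ 0.01896428  0.08104257  0.99653021  1.42061013]
 [ 0.          0.          0.          1.        ]] ['image', 'fx', 'fy', 'cx', 'cy', 'pose']
scene 544.9315656815709 544.9315656815709 279.8055608118431 215.0533630957553 [[-0.07996547 -0.8471167   0.5253559   1.35337884]
 [ 0.99679258 -0.0696353   0.03943949  0.04223138]
 [ 0.00317346  0.52682467  0.84996806  1.39240908]
 [ 0.          0.          0.          1.        ]] ['image', 'fx', 'fy', 'cx', 'cy', 'pose']
{'time_s': 0.1, 'joint_positions': array([-1.35928341e+00,  1.81468856e-01,  1.60790219e+00, -1.83314180e-05,
        1.35380288e+00, -2.06299179e-01]), 'joint_vel': array([-9.47803613e-04, -1.29275948e-03, -2.45875150e-03, -1.58414801e-05,
       -1.38277028e-03, -1.82553519e-03]), 'joint_torque': array([ 3.52766856e-04, -4.45874763e+01, -3.52238131e+01, -3.67036691e-04,
        4.14589798e-03, -2.04556994e-05]), 'eef_pos': array([ 0.23322549, -0.52507185,  0.25247584]), 'ee_rot': array([-5.51261163e-04,  8.38380720e-01, -5.45084528e-01, -5.66832016e-04]), 'wrist_force': array([-0.67440319,  0.98289749,  0.30559038]), 'torque': array([-0.0140502 ,  0.00790221, -0.00376318]), 'grip_width': 0.08548073412326325}
```

View pics/top0.png

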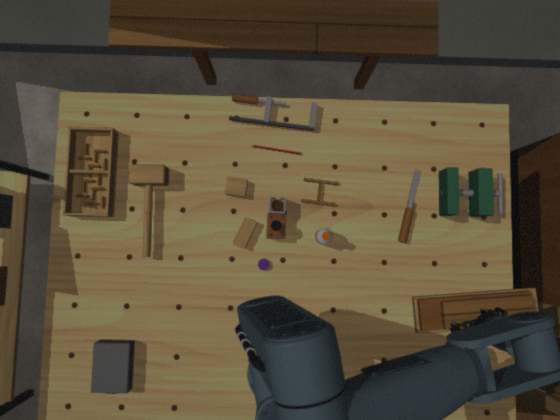

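View pics/scene0.png

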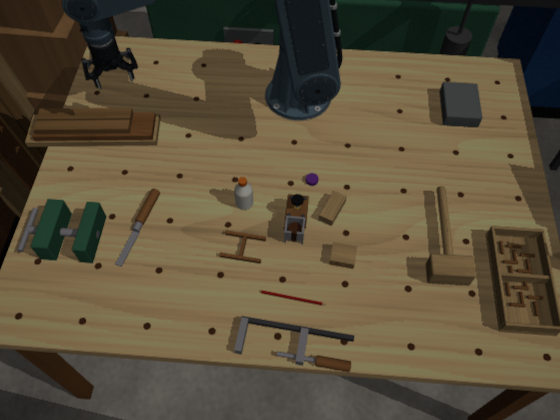

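The top view shows the dispenser at about (277,215) with its slot facing up-image (+x). The pen is at (320,192), to the -y side, with the sanding block at (237,187), the offcut at (246,233), the glue at (323,236), the pencil at (277,150) and the purple decoy at (264,265). The scene view agrees.

```bash
cat > h.py <<'E'
import numpy as np, cv2
from scipy.spatial.transform import Rotation as R
from station import *
def pt(c,u,v,z):
    P=c["pose"];d=P[:3,:3]@np.array([(u-c["cx"])/c["fx"],-(v-c["cy"])/c["fy"],-1]);o=P[:3,3]
    return o+d*(z-o[2])/d[2]
def proj(c,p):
    P=c["pose"];q=P[:3,:3].T@(np.asarray(p,float)-P[:3,3]);return np.array([c["cx"]-c["fx"]*q[0]/q[2],c["cy"]+c["fy"]*q[1]/q[2]])
def tool():
    s=sense();w=s["ee_rot"];return np.array(s["eef_pos"]),R.from_quat([w[1],w[2],w[3],w[0]]).as_matrix()
def to(p): # shift in cm in tool axes
    e,M=tool();return M.T@(np.asarray(p)-e)*100
E
python3 - <<'E'
from h import *
c=capture("top")
for n,u,v,z in[("mag",278,205,.062),("cap",276,226,.09),("pen",320,192,.014),("sand",237,187,.03),("decoy",264,265,.015)]: print(n,pt(c,u,v,z).round(3))
im=cv2.resize(c["image"][130:280,200:360],None,fx=5,fy=4*1.25/1,interpolation=cv2.INTER_CUBIC)[:600*2]
cv2.imwrite("pics/c1.png",cv2.resize(im,(640,600)))
w=capture("wrist");print(w["pose"].round(3),w["fx"]);e,M=tool();print(e,M.round(3))
T=np.eye(4);T[:3,:3]=M;T[:3,3]=e;print((np.linalg.inv(T)@w["pose"]).round(3))
E
```

```text
mag [0.558 0.021 0.062]
cap [0.487 0.026 0.09 ]
pen [ 0.61  -0.123  0.014]
sand [0.619 0.163 0.03 ]
decoy [0.356 0.064 0.015]
[[ 0.405  0.881  0.243  0.295]
 [-0.914  0.391  0.107 -0.499]
 [-0.001 -0.266  0.964  0.373]
 [ 0.     0.     0.     1.   ]] 368.17773206912807
[ 0.23325372 -0.52524218  0.25272036] [[ 0.406 -0.914 -0.   ]
 [-0.914 -0.406  0.001]
 [-0.001 -0.    -1.   ]]
[[ 1.     0.001 -0.     0.001]
 [ 0.001 -0.964 -0.266 -0.067]
 [-0.001  0.266 -0.964 -0.121]
 [ 0.     0.     0.     1.   ]]
```

View pics/c1.png

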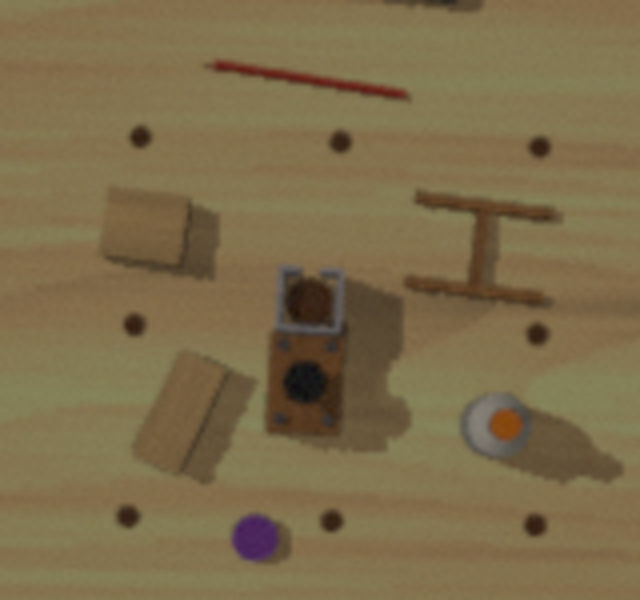

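Lookalikes: the dark disc in the magazine (full-frame 277,205), the purple disc (264,265) and the round peg holes. By the description I choose the dark disc inside the steel magazine, and the crop confirms it. Next I move the wrist camera above the work.

Request:
servo_tool(
  increments=[
    [[0,0,-0.8,0,0,-8.25],[0,0,-0.8,0,0,-8.25],[0,0,-0.8,0,0,-8.25],[0,0,-0.8,0,0,-8.25],[0,0,-0.8,0,0,-8.25],[0,0,-0.8,0,0,-8.25],[0,0,-0.8,0,0,-8.25],[0,0,-0.8,0,0,-8.25]],
  ],
  grip=1,
)

```text
time_s: 1.0
eef_pos: [0.2333, -0.5254, 0.3173]
ee_rot: [-0.0, 1.0, 0.002, -0.0]
wrist_force: [0.3, 0.3, -0.3]
grip_width: 0.0
```

Request:
servo_tool(
  increments=[
    [[2.4,-3.5,0,0,0,0],[2.4,-3.5,0,0,0,0],[2.4,-3.5,0,0,0,0],[2.4,-3.5,0,0,0,0],[2.4,-3.5,0,0,0,0],[2.4,-3.5,0,0,0,0],[2.4,-3.5,0,0,0,0],[2.4,-3.5,0,0,0,0],[2.4,-3.5,0,0,0,0],[2.4,-3.5,0,0,0,0]],
  ],
)

```text
time_s: 2.0
eef_pos: [0.4744, -0.1742, 0.3173]
ee_rot: [0.0, 1.0, -0.001, 0.0]
wrist_force: [1.2, 0.2, 0.9]
grip_width: -0.0
```

Request:
servo_tool(
  increments=[
    [[2,-3.5,0,0,0,0],[2,-3.5,0,0,0,0],[2,-3.5,0,0,0,0],[1.5,-3.5,0,0,0,0],[1,-3.5,0,0,0,0],[0,0,0,0,0,0],[0,0,0,0,0,0]],
  ],
)

```text
time_s: 2.7
eef_pos: [0.5588, -0.0003, 0.317]
ee_rot: [0.0, 1.0, 0.0, -0.0]
wrist_force: [-0.7, 0.2, 0.4]
grip_width: -0.0003
```

```bash
python3 - <<'E'
from h import *
c=capture("wrist");cv2.imwrite("pics/w1.png",c["image"]);print(c["pose"].round(3),c["fx"],c["cx"],c["cy"],tool(),sense()["time_s"],sense()["joint_positions"])
E
```

```text
[[ 1.    -0.     0.     0.559]
 [ 0.     0.964  0.267  0.066]
 [-0.001 -0.267  0.964  0.438]
 [ 0.     0.     0.     1.   ]] 368.17773206912807 278.26880245315414 206.95247191675307 (array([ 0.55865447, -0.00111396,  0.31702418]), array([[ 9.99999658e-01, -5.36753693e-04, -6.29722874e-04],
       [-5.36982007e-04, -9.99999790e-01, -3.62448830e-04],
       [-6.29528196e-04,  3.62786855e-04, -9.99999736e-01]])) 2.75 [-2.14186787e-01  9.75162427e-02  1.57160560e+00 -4.90358760e-04
  1.47300912e+00 -2.13601913e-01]
```

View pics/w1.png

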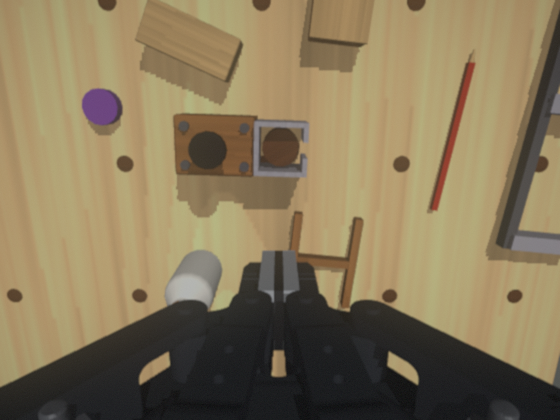

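The wrist view shows the cap at (208,149), the magazine's top square at (253–308, 121–177), the housing at (175–255, 115–176), and the pen strips starting at (297,213) and (359,218). The dark plug sits in the magazine and the purple disc at (102,106) is separate.

```bash
python3 - <<'E'
from h import *
c=capture("wrist");im=c["image"]
g=im.max(2)
m=np.zeros(g.shape,np.uint8);m[120:180,180:240]=(g[120:180,180:240]<40)*255
cs,_=cv2.findContours(m,cv2.RETR_EXTERNAL,cv2.CHAIN_APPROX_NONE);k=max(cs,key=cv2.contourArea)
print("cap",cv2.minEnclosingCircle(k));cap=cv2.minEnclosingCircle(k)[0];print(pt(c,*cap,.09))
for n,u,v,z in[("hTL",175,115,.05),("hTR",255,115,.05),("hBL",177,176,.05),("mTL",253,122,.062),("mTR",308,121,.062),("mBR",307,176,.062),("mBL",253,178,.062),("penLo",293,213,.014),("penLi",301,213,.014),("penRi",355,218,.014),("penRo",363,219,.014),("penRendo",351,307,.014),("cross",322,258,.014),("cross2",322,267,.014)]: print(n,pt(c,u,v,z).round(4))
big=cv2.resize(im[100:320,160:380],(800,800),interpolation=cv2.INTER_CUBIC)[:600]
cv2.imwrite("pics/w2.png",big)
E
```

```text
Traceback (most recent call last):
ValueError: max() iterable argument is empty
```

```bash
python3 - <<'E'
from h import *
c=capture("wrist");im=c["image"]
g=im.max(2);print(g[149,190:226:3])
m=np.zeros(g.shape,np.uint8);m[126:174,186:232]=(g[126:174,186:232]<60)*255
cs,_=cv2.findContours(m,cv2.RETR_EXTERNAL,cv2.CHAIN_APPROX_NONE);k=max(cs,key=cv2.contourArea)
cap,r=cv2.minEnclosingCircle(k);print("cap",cap,r,pt(c,*cap,.09), cv2.fitEllipse(k))
for n,u,v,z in[("hTL",175,115,.05),("hTR",255,115,.05),("hBL",177,176,.05),("mTL",253,122,.062),("mTR",308,121,.062),("mBR",307,176,.062),("mBL",253,178,.062),("penLo",293,213,.014),("penLi",301,213,.014),("penRi",355,218,.014),("penRo",363,219,.014),("penRendo",351,307,.014),("cross",322,258,.014),("cross2",322,267,.014)]: print(n,pt(c,u,v,z).round(4))
big=cv2.resize(im[100:320,160:380],(800,800),interpolation=cv2.INTER_CUBIC)[:600]
cv2.imwrite("pics/w2.png",big)
E
```

```text
[62 60 61 58 58 59 59 57 55 58 57 56]
cap (208.90859985351562, 148.97850036621094) 17.46460723876953 [0.49336621 0.02530574 0.09      ] ((211.003662109375, 149.75474548339844), (25.854040145874023, 34.75027847290039), 14.664502143859863)
hTL [0.453  0.0554 0.05  ]
hTR [0.5348 0.0552 0.05  ]
hBL [ 0.4502 -0.0079  0.05  ]
mTL [0.5334 0.0487 0.062 ]
mTR [0.5882 0.0495 0.062 ]
mBR [ 0.5882 -0.006   0.062 ]
mBL [ 0.5322 -0.0079  0.062 ]
penLo [ 0.576 -0.06   0.014]
penLi [ 0.5856 -0.06    0.014 ]
penRi [ 0.6507 -0.0665  0.014 ]
penRo [ 0.6604 -0.0678  0.014 ]
penRendo [ 0.652  -0.1868  0.014 ]
cross [ 0.6125 -0.1184  0.014 ]
cross2 [ 0.6129 -0.1305  0.014 ]
```

View pics/w2.png

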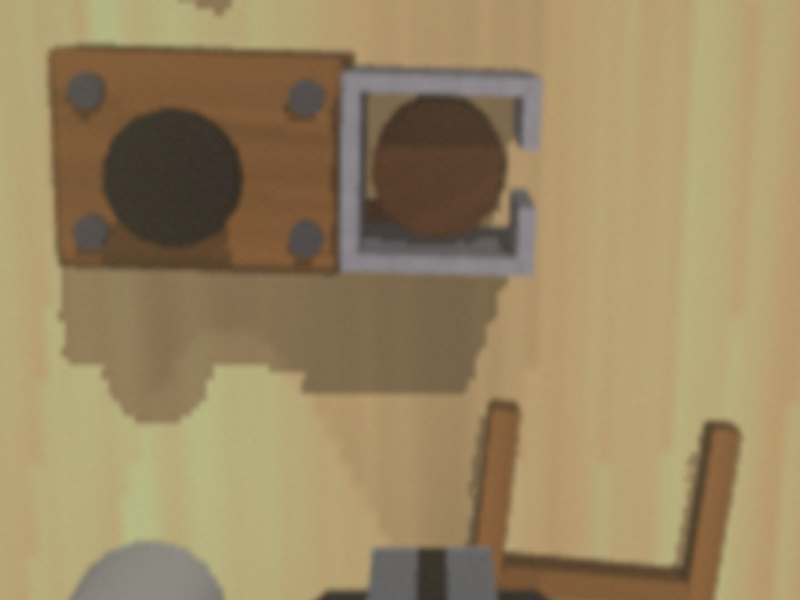

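The crop confirms the plug in the magazine and gives:
- Cap ≈ (0.4925, 0.025).
- Dispenser yaw ≈ -2.5°.
- Outlet ≈ (0.631, 0.018).
- Pen pocket target ≈ (0.6155, -0.092), with the pocket axis about 5° off -y.

Next, I go above the cap and press slowly.

Request:
servo_tool(
  increments=[
    [[-1.4,-0.5,3.5,0,0,0],[-1.4,-0.5,3.5,0,0,0],[-1.3,-0.5,3.5,0,0,0],[-1.3,-0.6,3.5,0,0,0],[-1.2,-0.5,3.5,0,0,0],[0,0,1.5,0,0,0],[0,0,0.5,0,0,0],[0,0,0,0,0,0],[0,0,0,0,0,0]],
  ],
)

```text
time_s: 3.75
eef_pos: [0.4941, 0.0244, 0.1236]
ee_rot: [0.0, 1.0, -0.001, 0.001]
wrist_force: [-0.1, -0.3, -0.1]
grip_width: -0.0001
```

```bash
python3 - <<'E'
from h import *
c=capture("scene");cv2.imwrite("pics/s2.png",cv2.resize(c["image"][150:270,220:380],(800,600),interpolation=cv2.INTER_CUBIC));print(tool()[0],sense()["wrist_force"])
E
```

```text
[0.49420715 0.0245048  0.12371669] [-0.49755808 -1.08501792 -0.38889595]
```

View pics/s2.png

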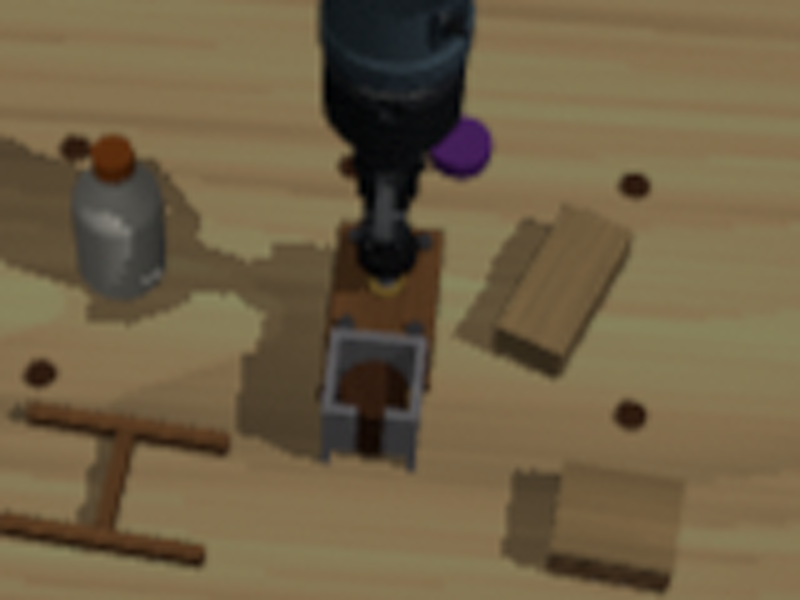

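The fingers are over the cap and clear of everything else. Pressing slowly.

Request:
servo_tool(
  increments=[
    [[-0.1,0,0.4,0,0,0],[0,0,0.4,0,0,0],[0,0,0.2,0,0,0],[0,0,0.15,0,0,0],[0,0,0.15,0,0,0],[0,0,0.15,0,0,0],[0,0,0.15,0,0,0],[0,0,0.15,0,0,0],[0,0,0.15,0,0,0],[0,0,0.15,0,0,0]],
  ],
)

```text
time_s: 4.8
eef_pos: [0.4919, 0.0252, 0.1022]
ee_rot: [0.0, 1.0, -0.0, -0.0]
wrist_force: [-3.0, 0.2, 7.3]
grip_width: -0.0002
```

Request:
servo_tool(
  increments=[
    [[0,0,0.2,0,0,0],[0,0,0.2,0,0,0],[0,0,0.2,0,0,0],[0,0,0.2,0,0,0],[0,0,0.2,0,0,0],[0,0,0.15,0,0,0],[0,0,0.15,0,0,0],[0,0,0.1,0,0,0],[0,0,0.1,0,0,0],[0,0,0,0,0,0]],
  ],
)

```text
time_s: 5.8
eef_pos: [0.4919, 0.0252, 0.0872]
ee_rot: [0.0, 1.0, -0.0, -0.0]
wrist_force: [-2.7, -0.3, 6.8]
grip_width: 0.0001
```

Request:
servo_tool(
  increments=[
    [[0,0,0.06,0,0,0],[0,0,0.06,0,0,0],[0,0,0,0,0,0]],
  ],
)

```text
time_s: 6.1
eef_pos: [0.492, 0.0252, 0.0869]
ee_rot: [0.0, 1.0, -0.0, -0.0]
wrist_force: [-6.9, -0.2, 15.6]
grip_width: 0.0002
```

The force has jumped to 15.6 N at z 0.0869, so the plunger is on its end stop. Releasing smoothly and rising to look.

Request:
servo_tool(
  increments=[
    [[0,0,-0.4,0,0,0],[0,0,-0.4,0,0,0],[0,0,-0.4,0,0,0],[0,0,-0.4,0,0,0],[0,0,-0.5,0,0,0],[0,0,-0.5,0,0,0],[0,0,-0.8,0,0,0],[0,0,-1.5,0,0,0],[0,0,-3,0,0,0],[0,0,-3.5,0,0,0]],
  ],
)

```text
time_s: 7.1
eef_pos: [0.491, 0.0253, 0.1997]
ee_rot: [-0.0, 1.0, -0.001, -0.001]
wrist_force: [0.8, -0.6, 0.3]
grip_width: 0.0003
```

Request:
servo_tool(
  increments=[
    [[1.8,0,-3.5,0,0,0],[2.5,-0.3,-3.5,0,0,0],[3,-0.5,-2.5,0,0,0],[3,-0.5,-1.5,0,0,0],[2.5,-0.3,-1,0,0,0],[1.2,0,0,0,0,0],[0,0,0,0,0,0],[0,0,0,0,0,0]],
  ],
  grip=0.78,
)

```text
time_s: 7.9
eef_pos: [0.6314, 0.0411, 0.319]
ee_rot: [-0.0, 1.0, -0.0, -0.001]
wrist_force: [-0.2, -0.6, -0.9]
grip_width: 0.0185
```

```bash
python3 - <<'E'
from h import *
c=capture("wrist");cv2.imwrite("pics/w3.png",c["image"]);np.save("w3.npy",c,allow_pickle=True)
s=sense();print(tool()[0],s["grip_width"],s["time_s"])
E
```

```text
[0.63113277 0.04106627 0.31906889] 0.018961888334666423 7.95
```

View pics/w3.png

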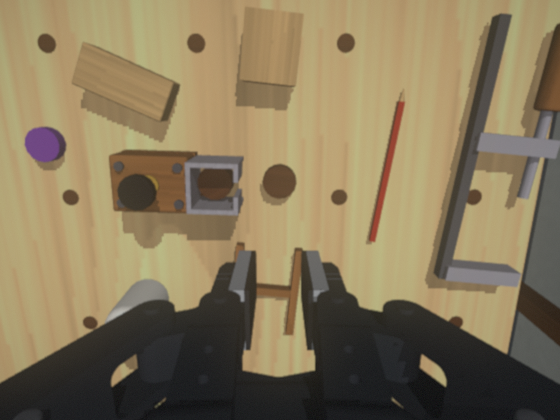

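One plug is out at (280,181), clear of the slot, the cap is back up, and a plug still shows in the magazine. The pen strips start at (240,245) and (298,250).

```bash
python3 - <<'E'
from h import *
c=np.load("w3.npy",allow_pickle=True).item();im=c["image"]
g=im.max(2);m=np.zeros(g.shape,np.uint8);m[155:207,255:307]=(g[155:207,255:307]<115)*255
cs,_=cv2.findContours(m,cv2.RETR_EXTERNAL,cv2.CHAIN_APPROX_NONE);k=max(cs,key=cv2.contourArea)
(u,v),r=cv2.minEnclosingCircle(k);x,y,w,h=cv2.boundingRect(k);print(u,v,r,(x,y,w,h));print(pt(c,u,v,.015))
for n,u,v in[("Li",244,244),("Ri",294,250),("Ro",302,250),("Rend",293,333),("crossL",260,286)]: print(n,pt(c,u,v,.014).round(4))
cv2.imwrite("pics/w4.png",cv2.resize(im[140:340,180:380],(600,600),interpolation=cv2.INTER_CUBIC))
E
```

```text
279.0789489746094 181.1447296142578 16.92488670349121 (263, 165, 33, 34)
[0.63179583 0.02166092 0.015     ]
Li [ 0.5884 -0.0574  0.014 ]
Ri [ 0.6502 -0.0655  0.014 ]
Ro [ 0.6601 -0.0655  0.014 ]
Rend [ 0.65   -0.1834  0.014 ]
crossL [ 0.6073 -0.1147  0.014 ]
```

View pics/w4.png

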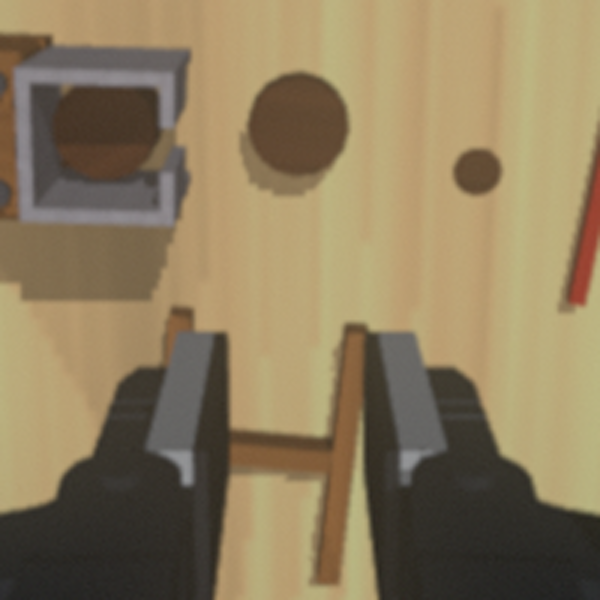

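The plug is at (0.632, 0.0215). Pushing with the jaws across x would bring the finger linkages near the magazine. So I'll turn the tool about 98° until the jaw axis lies along the push, shut the fingers and push with the back of the leading finger.

Request:
servo_tool(
  increments=[
    [[0.7,-2.8,0,0,0,0],[0,0,1,0,0,8.15],[0,0,1.5,0,0,8.15],[0,0,1.5,0,0,8.15],[0,0,1.5,0,0,8.15],[0,0,1.5,0,0,8.15],[0,0,1.5,0,0,8.15],[0,0,1.5,0,0,8.15],[0,0,1.5,0,0,8.15],[0,0,1.5,0,0,8.15]],
  ],
  grip=1,
)

```text
time_s: 8.95
eef_pos: [0.638, 0.0689, 0.1891]
ee_rot: [0.0, 0.8, -0.6, -0.0]
wrist_force: [-0.1, 0.3, 1.0]
grip_width: 0.0001
```

Request:
servo_tool(
  increments=[
    [[0,0,1.5,0,0,8.15],[0,0,1.5,0,0,8.15],[0,0,1,0,0,8.15],[0,0,1,0,0,0],[0,0,0,0,0,0],[0,0,0,0,0,0]],
  ],
)

```text
time_s: 9.55
eef_pos: [0.6388, 0.069, 0.1399]
ee_rot: [-0.0, -0.658, 0.753, -0.0]
wrist_force: [-0.8, -1.3, -0.2]
grip_width: -0.0002
```

```bash
python3 - <<'E'
from h import *
c=capture("wrist");cv2.imwrite("pics/w5.png",c["image"]);np.save("w5.npy",c,allow_pickle=True)
e,M=tool();print(e,M.round(3)); print("plug px",proj(c,[.632,.0215,.015]),"pen",proj(c,[.5875,-.058,.014]),proj(c,[.6505,-.066,.014]),"shift",to([.638,.069,.03]))
E
```

```text
[0.63916227 0.06894432 0.14030821] [[-0.135 -0.991  0.001]
 [-0.991  0.135 -0.   ]
 [-0.    -0.001 -1.   ]]
plug px [346.45950297 206.79623877] pen [461.82482904 251.14924344] [473.46934943 163.21255434] shift [1.06274067e-02 1.25520704e-01 1.10307151e+01]
```

View pics/w5.png

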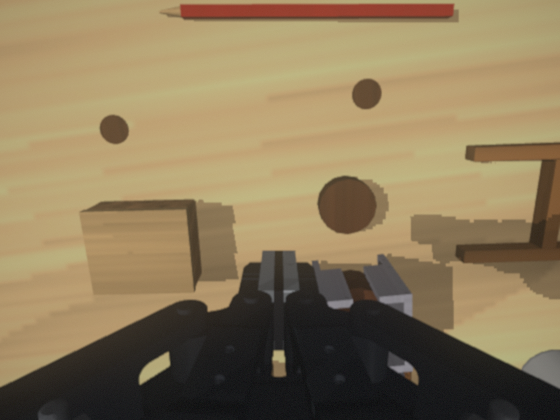

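The wrist view shows the plug at (347,205), right of the closed fingers and on the push line. The sanding block is at (195,245), behind and clear. Descending, then pushing gently.

Request:
servo_tool(
  increments=[
    [[0,0,2,0,0,0],[0,0,2.5,0,0,0],[0,0,2.5,0,0,0],[0,0,2,0,0,0],[0,0,1.2,0,0,0],[0,0,0.7,0,0,0],[0,0,0.3,0,0,0],[0,0,0,0,0,0]],
  ],
)

```text
time_s: 10.4
eef_pos: [0.6395, 0.069, 0.0282]
ee_rot: [0.0, -0.657, 0.754, -0.0]
wrist_force: [-0.6, -0.1, 0.0]
grip_width: 0.0003
```

Request:
servo_tool(
  increments=[
    [[0.8,0,0,0,0,0],[0.5,0,0,0,0,0],[0.3,0,0,0,0,0],[0.3,0,0,0,0,0],[0.3,0,0,0,0,0],[0.4,0,0,0,0,0],[0.4,0,0,0,0,0],[0.4,0,0,0,0,0],[0.3,0,0,0,0,0],[0,0,0,0,0,0]],
  ],
)

```text
time_s: 11.4
eef_pos: [0.6341, 0.032, 0.0278]
ee_rot: [0.0, -0.657, 0.754, -0.0]
wrist_force: [0.3, 1.9, 3.2]
grip_width: -0.0
```

```bash
cat > pl.py <<'E'
from h import *
c=capture("wrist");im=c["image"];e,M=tool();print(e,sense()["wrist_force"],sense()["time_s"])
h=cv2.cvtColor(im,cv2.COLOR_BGR2HSV)
g=im.max(2);guess=e+M[:,0]*.03;guess[2]=.015
u,v=proj(c,guess).astype(int);print("guess",u,v)
m=((g<125)&(h[...,1]>60)&(g>45)).astype(np.uint8)*255
m=cv2.morphologyEx(m,cv2.MORPH_OPEN,np.ones((5,5)))
n,l,st,ce=cv2.connectedComponentsWithStats(m)
for i in range(1,n):
    if st[i,4]>300 and np.hypot(*(ce[i]-[u,v]))<90:
        k=cv2.findContours((l==i).astype(np.uint8),0,1)[0][0];(a,b),r=cv2.minEnclosingCircle(k)
        p=pt(c,a,b,.015);print(st[i],ce[i].round(0),(round(a),round(b),round(r)),p.round(4),"tool cm",to(p).round(2))
import sys;cv2.imwrite(sys.argv[1],im)
E
python3 pl.py pics/w6.png
```

```text
[0.63398061 0.03202661 0.02763029] [-0.19528313  0.8225893   2.14520204] 11.45
guess 351 280
[ 308  226  102   84 6401] [359. 268.] (357, 275, 53) [6.32e-01 1.00e-04 1.50e-02] tool cm [ 3.19 -0.24  1.26]
```

View pics/w6.png

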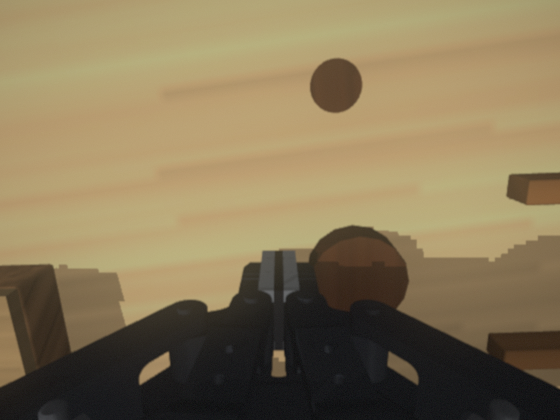

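The plug at (358,278) sits against the leading finger, about 1 mm off centre. The pocket mouth spans rows 190–345 at the right, straight ahead. Continuing the push.

Request:
servo_tool(
  increments=[
    [[0.3,-0.1,0,0,0,0],[0.5,0,0,0,0,0],[0.6,0,0,0,0,0],[0.6,0,0,0,0,0],[0.6,0,0,0,0,0],[0.6,0,0,0,0,0],[0.6,0,0,0,0,0],[0.5,0,0,0,0,0],[0.3,0,0,0,0,0],[0,0,0,0,0,0]],
  ],
)

```text
time_s: 12.45
eef_pos: [0.6284, -0.0139, 0.0274]
ee_rot: [-0.0, -0.657, 0.754, 0.0]
wrist_force: [-0.1, 0.3, 0.1]
grip_width: 0.0
```

```bash
python3 pl.py pics/w7.png
```

```text
[ 0.62832279 -0.01370667  0.02732231] [-0.05340711  0.20930831  0.29842927] 12.5
guess 351 281
[ 308  226  116   86 6649] [362. 270.] (367, 281, 62) [ 0.6236 -0.0494  0.015 ] tool cm [ 3.6  -0.02  1.23]
```

Request:
servo_tool(
  increments=[
    [[0.3,0,0,0,0,0],[0.5,0,0,0,0,0],[0.6,0,0,0,0,0],[0.6,0,0,0,0,0],[0.6,0,0,0,0,0],[0.6,0,0,0,0,0],[0.5,0,0,0,0,0],[0.4,0,0,0,0,0],[0.2,0,0,0,0,0],[0,0,0,0,0,0]],
  ],
)

```text
time_s: 13.5
eef_pos: [0.6227, -0.0562, 0.0276]
ee_rot: [0.0, -0.657, 0.754, 0.0]
wrist_force: [-0.5, 0.1, 0.4]
grip_width: -0.0004
```

```bash
python3 pl.py pics/w8.png
```

```text
[ 0.62272854 -0.05596898  0.02760128] [-0.238739   -0.71885861 -0.16498541] 13.55
guess 351 280
[ 310  226  102   85 6489] [361. 268.] (360, 274, 53) [ 0.6209 -0.0894  0.015 ] tool cm [ 3.33 -0.28  1.26]
```

View pics/w8.png

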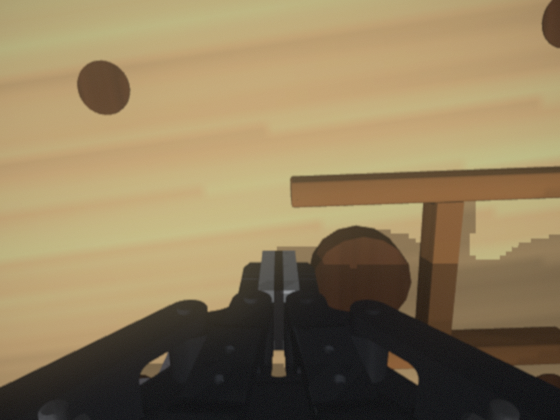

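The plug (310–412, centred near (360,275)) lies between the pocket mouth (column 292) and the cross strip (column 420), clear of both side strips. Backing off, then lifting and checking from above.

Request:
servo_tool(
  increments=[
    [[-0.5,0,0,0,0,0],[-1,0,0,0,0,0],[-1,0,0,0,0,0],[0,0,-1.5,0,0,0],[0,0,-3,0,0,0],[0,0,-4,0,0,0],[0,0,-4,0,0,0],[0,0,-4,0,0,0],[0,0,-4,0,0,0],[0,0,-3,0,0,0]],
  ],
)

```text
time_s: 14.55
eef_pos: [0.6267, -0.031, 0.2672]
ee_rot: [0.001, -0.657, 0.754, -0.002]
wrist_force: [0.9, -0.0, 0.3]
grip_width: -0.0001
```

Request:
servo_tool(
  increments=[
    [[0,0,-1,0,0,0],[0,0,0,0,0,0],[0,0,0,0,0,0]],
  ],
)

```text
time_s: 14.85
eef_pos: [0.6254, -0.0309, 0.2713]
ee_rot: [-0.001, -0.657, 0.754, 0.001]
wrist_force: [0.0, 0.3, 0.1]
grip_width: -0.0001
```

```bash
python3 pl.py pics/w9.png
```

```text
[ 0.62511292 -0.03085893  0.27048842] [-0.1287823   1.2916504  -0.33365413] 14.9
guess 306 172
[ 316  153   39   38 1186] [335. 171.] (335, 172, 20) [ 0.6177 -0.0897  0.015 ] tool cm [ 5.93 -0.16 25.55]
[261 216  48  20 783] [284. 225.] (284, 225, 24) [ 0.5675 -0.0303  0.015 ] tool cm [ 0.74  5.63 25.57]
```

View pics/w9.png

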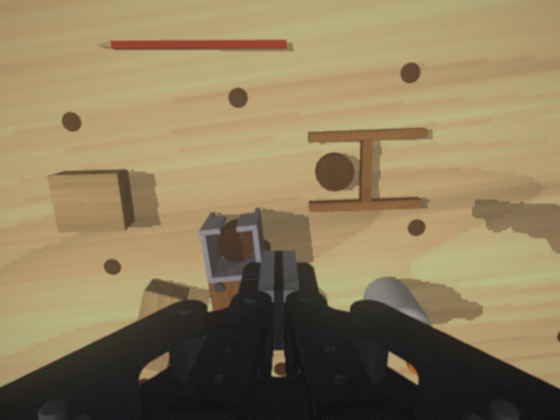

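The plug (316–355, 153–191) lies flat in the pocket: the mouth is at column 309, the cross strip at 360 and the side strips at rows 142 and 200. The rest of the stack is still in the magazine and the bystanders are in place.

```bash
python3 -c "
from station import *
print(close_job())"
```

```text
the job is handed in; nothing more can be done
None
```

I pressed the plunger once to its stop and let it spring back, and a single plug came out. I then slid that plug along the bench with the closed fingertips into the near pocket of the pen. I handed the job in at about 15 s of the 48 s allowed.

**Press:** the force rose to 15.6 N at 0.0869 m TCP height, which shows the plunger reached its end stop.

**Last check (wrist view):** the plug lies flat at about (0.618, -0.090). It is roughly 7 mm inside the pocket mouth and 4–5 mm short of the cross strip, and clear of both side strips. A plug still shows in the magazine, and no second one came out. The bystanders in that view, including the pencil, sanding block and glue, looked unmoved. The mallet and chisel were outside it, but the arm never went near the mallet and crossed the chisel's side only at about 0.3 m height. The gripper is clear, about 0.25 m above the bench.

**Disagreement:** while the fingers were against the plug, readings of its position differed from other estimates by 2–4 mm, because it was partly hidden. That is well within the pocket's side clearance. No check failed.

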